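Set the root gap in a pipe fit-up jig

ROBOT

A 6-joint arm with a two-finger parallel gripper is mounted at the origin on the work surface; the furniture and walls round the work are solid. World frame = base frame: x ahead of the robot, y to its left, z up, the work surface at z = 0. Lengths are in m, angles in rad, forces in N, time in s.
With the tool pointing down it reaches from about 0.35 to 0.975 m from the base axis. Payload 4.9 kg.
Tool frame: the origin (TCP) lies on the centre line of the jaws, within the pads' length; the fingertips stand 14 mm ahead of it and the grasp point (between the pads) lies 5 mm behind it; x points along the fingers, z is the direction in which the jaws open and shut, and the axes are right-handed (so a half turn about x gives the same grasp; the last joint's range is limited). The gripper opens to 85 mm and grips with 20 to 120 N. Pads are 22 mm wide; open, the fingers measure 114 mm over their backs; the gripper's body (76 mm by 85 mm) begins 54 mm behind the grasp point. The pads swing forward as they close: fully open they stand 13 mm farther back than shut.
Start: joints at [-1.346, 0.053, 1.613, -0, 1.476, -0.119], TCP at [0.211, -0.588, 0.212] pointing down, gripper open.
Joint ranges: [-3.01, 3.01], [-1.01, 2.22], [0.06, 2.58], [-1.02, 4.17], [0.09, 2.62], [-3.14, 3.14]. Speed limits (rad/s): [2.57, 2.57, 3.14, 3.14, 3.14, 3.14].

INTERFACE

Orientations are given as a rotation vector (axis times angle).
In Python, from station import ctrl gives the robot as it stands.
- The arm moves only by the tool move_arm, never from a script. Its argument "increments" is a list that holds one entry, the list of rows, each a list of 4 numbers: the shift along the tool's x, y, z in units of 25 cm (1.0 is 25 cm), then the turn about the tool's x in units of 90 degrees (1.0 is 90 degrees). A call has 1 to 20 rows; each row shifts and turns the commanded pose from where the row before left it, along the tool's axes as they then stand; what a row does not reach is not made up. A row lasts 1/12 s, in which the tool goes at most 41.7 mm and 7.16 degrees, less where a joint would pass 70% of its speed; a pose out of reach is approached as far as the arm can. A call with a number of a shift or a turn outside -1 to 1 is refused whole. A call with a gripper value outside its range is refused whole. "gripper" is the closure, from 0 (fully open) to 1 (shut), set as the call begins (left out, the last holds). The fingers move at their own pace and stop on an object; "squeeze" is the grip in N (left out, the last holds). Time passes only in rows, so rows that do not move let the fingers close. It gives the time, the measured TCP pose, the force and the opening at its end, in the units of the state.
- ctrl.get_obs(): the state, without advancing time (a new reading comes with each control period).
- ctrl.get_image(name): name is "side" or "top"; returns a dict with "pixels" (420x560x3 uint8, red, green, blue), "depth" (420x560 float32, m along the optical axis (not along the pixel's ray), 0 where there is no reading), "K" (3x3 intrinsics, pixels), "extrinsics" (4x4, takes a point from camera to world coordinates). Camera axes: x right, y up, looking along -z (the intrinsics and any distortion apply to the point x, -y, -z); pixel columns grow to the right and rows downward; lengths in m; the calibration is good to about 2 mm. A picture is of the moment at which its call begins.
- ctrl.finish_job(): hands the job in, once; it reports no verdict.
Trained networks look in the newest picture that a camera, given by its name, has taken for a name from the list of things; names that differ only in an ending like _2 or _b are one class to them, and where a whole thing is asked for, a point or a joint stands for the part that bears it (a point fixed in the world has none). Each returns a list of dicts, best first, with "score" (0 to 1); they miss things now and then, are a little off and sometimes report something else, mostly with a low value. They report only what shows in the picture. A call takes as long as a camera call. They do not tell look-alikes from the thing itself.
- ctrl.trace(camera, target): "region" (420x560 bool, what is visible of it) and "pixel" ([row, column] in pixels, amid what is visible of it).
The state is a dict: "t": time; "q": joint angles; "dq": joint speeds; "effort": joint torques, N m; "tool_pos": TCP position; "tool_rot": TCP orientation; "contact_force": force on the tool from outside, world axes, zero at the start; "wrist_torque": the same for the moment, N m; "opening": finger opening in m.
Only numpy, scipy, OpenCV 4.12 (cv2) and the standard library are available. Lean on these libraries where they do the work, as an engineer would, in place of code of your own. Each camera call takes 0.05 s, during which the arm holds its last target. There are 200 camera calls.

TASK

Make the fit-up ready for tacking, with the fingertips only: first gently push the loose pipe tee along its V cradle by its branch until it sits fully home against the end stop. Then roll the knurled thumbwheel under a fingertip, stroke by stroke, until the slide's black pointer stands on the red gauge mark, which sets the small gap between pipe and tee. Grip and lift nothing, move the slide and pipe only by the wheel, do not let the pipe run into the tee, and leave the other things on the bench where they are.

Things in the scene. Friction and masses are not known exactly. Their poses are not given: they have to be found in the camera images.
- jig: Dark grey fit-up jig, fixed, base 120 x 275 mm; origin under its middle, x to its back, y along the slide toward the end stop, z up. Other entries give offsets in this frame, mm. Two V cradles of angle iron (legs at 45 degrees, inner corner z 63, leg tops z 98 at x +-39) share one axis, x 0, z 86. The fixed cradle runs from y 24 to the stop (face y 108, top z 103).
- tee: Loose cast pipe tee, 0.15 to 0.31 kg: run 66 mm long with 33 mm hubs, lying in the fixed cradle, run along the jig's y, branch up and forward (jig's -x) at 45 degrees on the front leg. Origin on its underside, y axis along the jig's -y. It starts 8 to 18 mm short of the stop and slides along the V with 1 to 3 N when pushed on the side of the branch.
- tee_branch (a point): Centre of the branch's open end, at x -24, z 110 in the jig's frame. Branch hub: 33 mm across (its side facing the pipe is 16.5 mm from here along the jig's -y), 11 mm long; the branch behind it is 26 mm across.
- tee_end (a point): Centre of the tee's hub face that meets the end stop; home when it is at the stop_face point.
- stop_face (a point): Centre of the end stop's face, on the common axis, jig frame (0, 108, 86).
- pipe: Grey pipe stub, 33 mm outside, 110 mm long, held by two U-bolts (tops z 109) in the slide's V cradle, coaxial with the tee's run; one body with the slide, not to be touched. Origin at the jig's origin when the slide is fully back.
- pipe_end (a point): Centre of the pipe's end that faces the tee, on the common axis. Gap to the tee, once the tee is home: 50 mm minus the slide's value.
- slide (a joint): Travel of the slide that carries the pipe, m: 0 fully back, growing toward the tee (jig's +y) to 0.050, where pipe and seated tee would touch. At 0.046 the pointer is on the middle of the red mark (gap 4 mm). Starts between 0 and 0.02. Driven by the wheel by rack and pinion, 0.012 m a radian; stays where it is left.
- thumbwheel (a joint): Angle of the knurled wheel, rad. It grows, and the slide moves toward the tee, as the wheel's top is rolled toward the jig's +y (toward the tee): 0.43 mm of slide for each mm of rim. It takes about 1 N at the rim; the rim grips a fingertip well (friction about 1), so 4 to 15 N downward is ample.
- wheel_top (a point): Topmost point of the knurled steel wheel at the jig's front, jig frame (-95, -43, 62): 56 mm in diameter, rim 20 mm wide, axle level along the jig's x, 28 mm below this point. The bracket's cheeks beside the rim stay 15 mm below this point.
- pointer_tip (a point): Tip of the slide's black pointer, over the white scale in front of the slide.
- gauge_mark (a point): Middle of the red gauge mark, a 3 mm wide red line across the white scale (5 mm graduations), jig frame (-61, 16, 50).
- tin: Open tin with an orange band, 79 mm across, 100 high, loose bystander; origin under its middle.
- spray_can: Orange spray can with a black cap, 66 mm across, 205 high, loose bystander; origin under its middle.
- soapstone: Soapstone in a flat holder, 14 x 153 x 9 mm, lying loose before the jig, long along its y; origin under its middle.
- nut: Bright hexagon nut, 30 mm, 24 high, loose bystander; origin under its middle.
- bolt: Rusty M16 bolt standing on its head, 70 mm high, loose bystander; origin under its middle.
- tip_box: Small cardboard box, 45 x 70 x 29 mm, loose bystander; origin under its middle.
- marker_red: Red marker pen, 138 mm, lying loose, bystander; origin under its middle.
- screwdriver_blue: Screwdriver with a blue handle, 183 mm, lying loose, bystander; origin under its middle.
Things that resemble listed ones, but are neither listed nor needed, are in the scene too. Leave any orange look-alike of the tee alone.

How it is judged:
On the way, in this order (a step that is already met when the one before it is completed fails the run):
1. the tee is pushed home against the end stop (y of tee_end in the frame of jig above 0.1055 m and contact force between pipe and tee below 0.5 N), for 0.2 s.
2. with the tee home, the wheel has brought the pointer onto the red mark (y of tee_end in the frame of jig above 0.1055 m and value of joint slide between 0.044 and 0.048 m), for 0.2 s.
At the end, for the whole second after the job is handed in: The tee lies in its V cradle with its end within 2.5 mm of the end stop's face and within 5 mm of the axis, the slide stands between 44 and 48 mm (pointer within 2 mm of the middle of the red mark, so touching it; gap about 4 mm), and both are at rest (all of step 2 and velocity of joint slide between -0.003 and 0.003 m/s and linear speed of tee below 0.01 m/s and distance between tee_end and stop_face below 0.005 m).
It fails at once if the tee is gripped or rammed: pressed by the fingers with over 35 N (contact force between the fingers and tee above 35 N).
It fails at once if the tee is lifted out of the cradle or rolled in it (z of tee_end in the frame of jig above 0.098 m or z of tee_branch in the frame of jig above 0.122 m or z of tee_branch in the frame of jig below 0.095 m).
It fails at once if the pipe is run into the tee (contact force between pipe and tee above 1.5 N).
It fails at once if the pipe or its cradle is pushed directly instead of by the wheel (contact force between any of the fingers, the arm and pipe above 2 N).
It fails at once if a bystander is moved by more than 20 mm (distance of any of tin, spray_can, soapstone, nut, bolt, tip_box, marker_red, screwdriver_blue from where it was at the start of the episode above 0.02 m).
It also fails if it takes over 54 s, if anything falls off the work surface, if the arm or the gripper's body presses on something with over 40 N, if the wrist force passes 120 N, or if a joint passes its speed limit or range.

## Working session

There is one attempt and no reset: what is moved stays moved. The work goes in short steps, Python scripts to look and compute and a tool call to move; the robot and the scene stay as the last step left them, time stands still between calls to the robot, and variables do not carry over. Pictures are saved under pics/ and viewed, about 8 in all and at most 12, crops included, and the job is handed in when it is done.

Besides the shell and the picture viewer there is one more tool, called after "Emit:" by a JSON object that holds its "method" and its "body", one argument or row to a line. move_arm: Moves the arm, as the interface text tells. Shifts and turns lie within -1 to 1; 1 stands for 25 cm of shift or 90 degrees of turn. Its arguments: {"type":"object","properties":{"increments":{"type":"array","items":{"type":"array","items":{"type":"array","items":{"type":"number","minimum":-1,"maximum":1}}}},"gripper":{"type":"number"},"squeeze":{"type":"number"}},"required":["increments"]}

```bash
mkdir -p pics
cat > h.py <<'E'
import numpy as np, cv2
from station import ctrl
def w(im,r,c,d=None):
    K=im["K"]; d=im["depth"][int(r),int(c)] if d is None else d
    p=np.array([(c-K[0,2])/K[0,0]*d,-(r-K[1,2])/K[1,1]*d,-d,1]); return (im["extrinsics"]@p)[:3]
def cloud(im,m):
    r,c=np.nonzero(m&(im["depth"]>0)); K=im["K"]; d=im["depth"][r,c]
    P=np.stack([(c-K[0,2])/K[0,0]*d,-(r-K[1,2])/K[1,1]*d,-d,np.ones(len(d))]); return (im["extrinsics"]@P)[:3].T
def px(im,p):
    q=np.linalg.inv(im["extrinsics"])@np.r_[p,1]; K=im["K"]
    return K[1,2]-K[1,1]*q[1]/-q[2], K[0,2]+K[0,0]*q[0]/-q[2]
E
python3 - <<'E'
from h import *
ims={}
for n in("side","top"):
    im=ctrl.get_image(n); ims[n]=im
    print(n,im["extrinsics"].round(3).tolist(),im["K"].round(1).tolist())
    cv2.imwrite(f"pics/{n}0.png",im["pixels"][:,:,::-1])
    for t in("jig","tee","thumbwheel","pointer_tip","gauge_mark","wheel_top","tee_branch","stop_face","pipe_end","soapstone"):
        for o in ctrl.trace(n,t)[:2]:
            P=cloud(im,o["region"]); 
            print(t,round(o["score"],2),np.round(o["pixel"]),o["region"].sum(),w(im,*o["pixel"]).round(3),np.percentile(P,[2,50,98],axis=0).round(3).tolist() if len(P) else None)
o=ctrl.get_obs(); print(o)
E
```

```text
side [[0.281, 0.45, -0.848, -0.713], [-0.959, 0.109, -0.26, -0.299], [-0.025, 0.886, 0.462, 0.735], [0.0, 0.0, 0.0, 1.0]] [[530.3, 0.0, 284.0], [0.0, 530.3, 208.6], [0.0, 0.0, 1.0]]
jig 0.79 [214. 339.] 4233 [ 0.547 -0.07   0.051] [[0.467, -0.188, 0.003], [0.558, -0.078, 0.044], [0.627, 0.07, 0.102]]
jig 0.22 [251. 135.] 205 [0.298 0.421 0.008] [[0.283, 0.361, 0.0], [0.295, 0.421, 0.009], [0.312, 0.493, 0.014]]
tee 0.82 [268. 334.] 442 [ 0.319 -0.101  0.029] [[0.311, -0.127, -0.001], [0.338, -0.105, 0.024], [0.379, -0.075, 0.032]]
tee 0.48 [188. 313.] 256 [0.575 0.01  0.108] [[0.559, -0.019, 0.079], [0.582, 0.011, 0.099], [0.627, 0.047, 0.119]]
thumbwheel 0.63 [226. 342.] 202 [ 0.481 -0.088  0.051] [[0.475, -0.105, 0.028], [0.481, -0.085, 0.049], [0.494, -0.055, 0.062]]
pointer_tip 0.86 [200. 356.] 1064 [ 0.568 -0.112  0.087] [[0.526, -0.16, 0.046], [0.558, -0.114, 0.083], [0.614, -0.06, 0.104]]
gauge_mark 0.75 [217. 341.] 4252 [ 0.534 -0.077  0.049] [[0.467, -0.188, 0.003], [0.558, -0.078, 0.044], [0.627, 0.07, 0.102]]
wheel_top 0.56 [215. 341.] 4226 [ 0.547 -0.073  0.048] [[0.467, 
[... 2781 characters left out ...]
.004, 0.004], [0.46, 0.043, 0.01], [0.515, 0.082, 0.015]]
{'t': 1.1, 'q': array([-1.34597578e+00,  5.26744846e-02,  1.61287457e+00, -3.47972311e-05,
        1.47600125e+00, -1.19047789e-01]), 'dq': array([ 0.00013059,  0.00115156,  0.00105837, -0.00124796,  0.00051223,
        0.00039955]), 'effort': array([-1.23955317e-03, -3.93693316e+01, -3.70466781e+01, -5.64786012e-05,
        5.50634722e-04, -9.37862950e-06]), 'tool_pos': array([ 0.21066773, -0.58841615,  0.21163462]), 'tool_rot': array([ 0.95221751,  1.35247496, -0.95230697]), 'contact_force': array([-0.33898696, -0.38565224,  0.22884251]), 'wrist_torque': array([ 0.02473212,  0.0452454 , -0.04613391]), 'opening': 0.08531740879018994}
```

```bash
python3 -c "
import cv2,numpy as np
a=cv2.imread('pics/side0.png');b=cv2.imread('pics/top0.png')
print(a.shape)"
```

```text
(420, 560, 3)
```

View pics/side0.png

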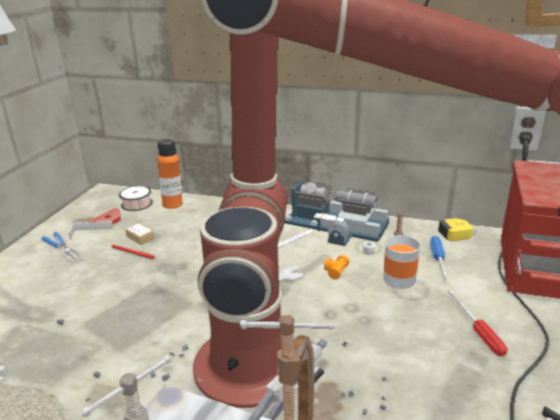

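View pics/top0.png

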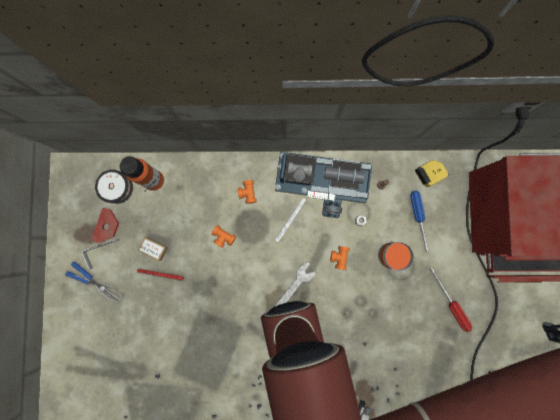

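Jig: top view (175,323), its wheel at (208,332). Tee candidates: the grey one in the jig cradle at top (173,300), and orange look-alikes at (190,247), (236,222) and (258,341). Only the grey one lies in the cradle. Next I fit the jig's pose and confirm it in one enlarged crop.

```bash
cat > fit.py <<'E'
from h import *
import sys
im=ctrl.get_image("top"); j=ctrl.trace("top","jig")[0]["region"]
m=cv2.dilate(j.astype(np.uint8),np.ones((5,5)))>0
P=cloud(im,m)
for lo,hi in((.004,.02),(.004,.2)):
    Q=P[(P[:,2]>lo)&(P[:,2]<hi)]; print(lo,hi,len(Q),cv2.minAreaRect(Q[:,:2].astype(np.float32)*1000))
# pipe axis
L=[]
for n in("top",):
    Q=P[(P[:,2]>.094)&(P[:,1]<-.05)&(P[:,1]>-.17)]
    print("pipe",len(Q),cv2.fitLine(Q[:,:2].astype(np.float32),cv2.DIST_HUBER,0,.01,.01).ravel())
px_=im["pixels"].astype(int); red=(px_[...,0]-px_[...,1:].max(2)>50)&m
r,c=np.nonzero(red); print("red",list(zip(r,c)))
if red.any(): print(cloud(im,red).mean(0))
h,wd=slice(140,225),slice(265,385)
cr=cv2.resize(im["pixels"][h,wd,::-1],None,fx=6.5,fy=6.5,interpolation=cv2.INTER_CUBIC); cv2.imwrite("pics/c1.png",cr)
im=ctrl.get_image("side")
P=cloud(im,cv2.dilate(ctrl.trace("side","jig")[0]["region"].astype(np.uint8),np.ones((3,3)))>0)
Q=P[(P[:,2]>.094)&(P[:,1]<-.05)&(P[:,1]>-.17)]
print("pipe side",len(Q),cv2.fitLine(Q[:,:2].astype(np.float32),cv2.DIST_HUBER,0,.01,.01).ravel())
h,wd=slice(165,255),slice(270,400)
cr=cv2.resize(im["pixels"][h,wd,::-1],None,fx=6,fy=6,interpolation=cv2.INTER_CUBIC); cv2.imwrite("pics/c2.png",cr)
E
python3 fit.py
```

```text
0.004 0.02 1131 ((560.3035278320312, -53.303863525390625), (297.55145263671875, 190.65570068359375), 81.97049713134766)
0.004 0.2 4060 ((560.3035278320312, -53.303863525390625), (297.55145263671875, 190.65570068359375), 81.97049713134766)
pipe 610 [ 0.14930475  0.9887912   0.5787604  -0.10859493]
red [(np.int64(192), np.int64(314)), (np.int64(193), np.int64(314)), (np.int64(194), np.int64(314)), (np.int64(195), np.int64(314)), (np.int64(196), np.int64(313)), (np.int64(197), np.int64(313))]
[ 0.52914569 -0.0252635   0.05146441]
pipe side 328 [ 0.1057599   0.9943917   0.57535475 -0.0917481 ]
```

View pics/c1.png

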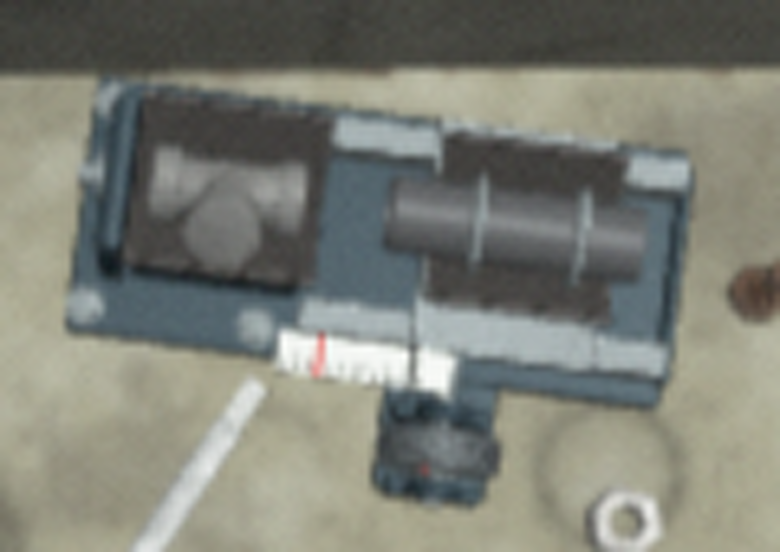

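View pics/c2.png

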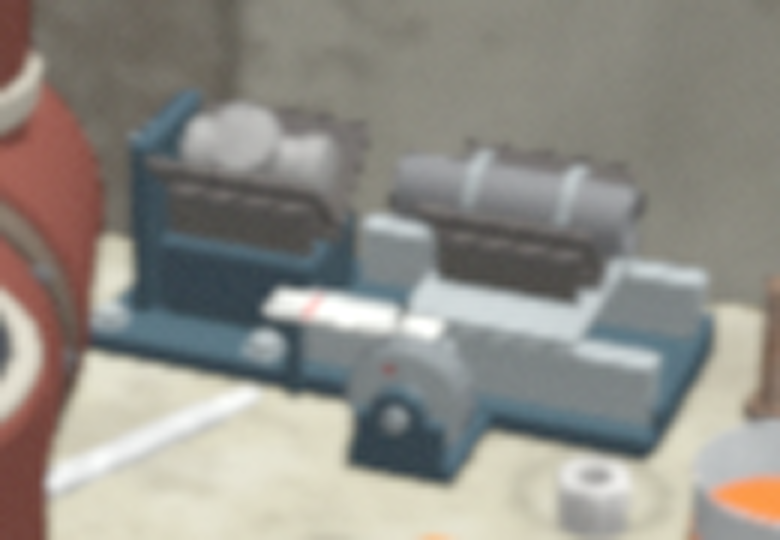

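The top crop shows the grey tee in the fixed cradle (branch at crop (225,232)), with the stop at left, the red mark at (320,355), the pointer at about (413,355) and the wheel at (440,450). The side crop agrees. I'll fit the jig pose to these points.

```bash
cat > pose.py <<'E'
from h import *
from scipy.optimize import least_squares
from scipy.spatial.transform import Rotation as Ro
T=ctrl.get_image("top"); S=ctrl.get_image("side")
t=lambda x,y:(140+(y+.5)/6.5-.5,265+(x+.5)/6.5-.5); s=lambda x,y:(165+(y+.5)/6-.5,270+(x+.5)/6-.5)
# zb: base top height
obs=[(T,t(100,80),(60,137.5,None)),(T,t(66,330),(-60,137.5,None)),(T,t(658,405),(-60,-137.5,None)),(T,t(692,160),(60,-137.5,None)),
(T,t(320,355),(-61,16,50)),(T,t(440,447),(-95,-43,62)),(S,s(313,305),(-61,16,50)),(S,s(410,335),(-95,-43,62))]
def R(a): c,q=np.cos(a),np.sin(a); return np.array([[c,-q,0],[q,c,0],[0,0,1]])
def W(p,v): return R(v[2])@(np.array([v[3]*1000 if k is None else k for k in p])/1000)+np.r_[v[0],v[1],0]
f=lambda v:np.r_[np.concatenate([np.subtract(px(i,W(p,v)),q) for i,q,p in obs]),(v[3]-.011)/.005]
r=least_squares(f,[.587,-.049,-.125,.011],loss="soft_l1"); v=r.x; print(v.round(4),np.rad2deg(v[2]).round(2)); print(r.fun.round(1))
np.save("jig.npy",v)
im=T["pixels"][:,:,::-1].copy()
# tee/pipe clouds in jig frame
for n,i in(("top",T),("side",S)):
    C=cloud(i,np.ones((420,560),bool)); J=(C-np.r_[v[0],v[1],0])@R(v[2])*1000
    B=J[(J[:,2]>108)&(abs(J[:,0]+15)<30)&(abs(J[:,1]-50)<50)]
    print(n,"branch hub>108",len(B),np.percentile(B,[1,50,99],axis=0).round(1).tolist())
    B=J[(J[:,2]>90)&(abs(J[:,0])<14)&(J[:,1]>20)&(J[:,1]<112)]; print("run y",np.percentile(B[:,1],[1,99]).round(1), "x",np.median(B[:,0]).round(1))
    B=J[(J[:,2]>98)&(J[:,2]<106)&(abs(J[:,0])<15)&(J[:,1]<25)]; print("pipe top",np.percentile(B,[1,50,99],axis=0).round(1).tolist())
    B=J[(J[:,2]>50)&(abs(J[:,0]+95)<9)&(abs(J[:,1]+43)<30)]; print("wheel",np.percentile(B,[1,50,99],axis=0).round(1).tolist())
o=ctrl.get_obs(); print(Ro.from_rotvec(o["tool_rot"]).as_matrix().round(3).tolist(),o["t"])
for nm,p in(("wheel",(-95,-43,62)),("push",(-26,35,102))): print(nm,W(p,v).round(4))
E
python3 pose.py
```

```text
[ 0.5871 -0.0522 -0.1529  0.0112] -8.76
[-1.1 -0.7 -0.5 -1.5  1.3 -1.1 -0.4 -1.1  0.3  0.5  0.4  1.1  0.1  0.9
  0.9  1.1  0. ]
top branch hub>108 86 [[-29.5, 53.5, 108.2], [-17.8, 69.0, 115.4], [-4.9, 84.4, 123.7]]
run y [ 36.7 111.4] x -1.4
pipe top [[-14.0, -445.0, 98.1], [-0.7, -59.3, 102.5], [13.8, -1.9, 105.8]]
wheel [[-103.8, -63.1, 50.8], [-95.2, -40.8, 60.2], [-86.3, -16.9, 65.5]]
side branch hub>108 59 [[-28.9, 51.6, 108.3], [-18.8, 66.7, 113.0], [-7.2, 83.0, 121.1]]
run y [ 33.9 111.4] x -7.1
pipe top [[-14.8, -444.6, 98.1], [-4.0, -65.8, 101.1], [11.1, -3.0, 105.6]]
wheel [[-103.8, -63.4, 50.3], [-98.3, -42.4, 56.7], [-86.9, -23.0, 62.8]]
[[-0.0, 0.941, 0.337], [0.0, 0.337, -0.941], [-1.0, -0.0, -0.0]] 1.4
wheel [ 0.4867 -0.0803  0.062 ]
push [ 0.5668 -0.0137  0.102 ]
```

Emit:
{"method": "move_arm", "body": {
  "increments": [
    [[0,0,0,0.079],[0,0,0,0.079],[0,0,0,0.079],[0,0,0,0.079],[0,0.0588,-0.1367,0],[0,0.0588,-0.1367,0],[0,0.0588,-0.1367,0],[0,0.0588,-0.1367,0],[0,0.0588,-0.1367,0],[0,0.0588,-0.1367,0],[0,0.0588,-0.1367,0],[0,0.0588,-0.1367,0],[0,0.0588,-0.1367,0],[0,0.0588,-0.1367,0],[0,0.0588,-0.1367,0],[0,0.0588,-0.1367,0],[0,0.0588,-0.1367,0],[0,0.0588,-0.1367,0]]
  ],
  "gripper": 1
}}

```text
t: 2.9
tool_pos: [0.4875, -0.145, 0.212]
tool_rot: [1.321, 1.132, -1.32]
contact_force: [0.9, -0.2, -0.5]
opening: 0.0
```

```bash
cat > st.py <<'E'
from h import *
from scipy.spatial.transform import Rotation as Ro
v=np.load("jig.npy"); o=ctrl.get_obs(); c,q=np.cos(v[2]),np.sin(v[2]); R=np.array([[c,-q,0],[q,c,0],[0,0,1]])
print("t",o["t"],"jig mm",((o["tool_pos"]-np.r_[v[0],v[1],0])@R*1000).round(1),"F jig",(o["contact_force"]@R).round(2),"open",round(o["opening"],4))
print("tool axes in jig",(R.T@Ro.from_rotvec(o["tool_rot"]).as_matrix()).round(3).tolist())
E
python3 st.py
```

```text
t 2.9 jig mm [ -84.3 -106.9  212. ] F jig [ 0.91 -0.06 -0.54] open 0.0
tool axes in jig [[0.001, 1.0, 0.0], [-0.0, 0.0, -1.0], [-1.0, 0.001, 0.0]]
```

Emit:
{"method": "move_arm", "body": {
  "increments": [
    [[0,0.0292,-0.0675,0],[0,0.0292,-0.0675,0],[0,0.0292,-0.0675,0],[0,0.0292,-0.0675,0],[0,0.0292,-0.0675,0],[0,0.0292,-0.0675,0],[0,0.0292,-0.0675,0],[0,0.0292,-0.0675,0],[0.14,0,0,0],[0.14,0,0,0],[0,0,0,0]]
  ]
}}

```text
t: 3.82
tool_pos: [0.5602, -0.021, 0.1339]
tool_rot: [1.315, 1.144, -1.33]
contact_force: [-0.6, 0.2, -1.3]
opening: -0.0001
```

```bash
python3 st.py
python3 - <<'E'
from h import *
a=ctrl.get_image("top")["pixels"][120:240,250:400,::-1]; b=ctrl.get_image("side")["pixels"][110:260,265:400,::-1]
cv2.imwrite("pics/d.png",np.hstack([cv2.resize(a,(420,336)),cv2.resize(b,(302,336))]))
E
```

```text
t 3.8167 jig mm [-31.3  26.7 133.9] F jig [-0.66  0.13 -1.33] open -0.0001
tool axes in jig [[-0.013, 1.0, 0.001], [0.0, 0.001, -1.0], [-1.0, -0.013, -0.0]]
```

View pics/d.png

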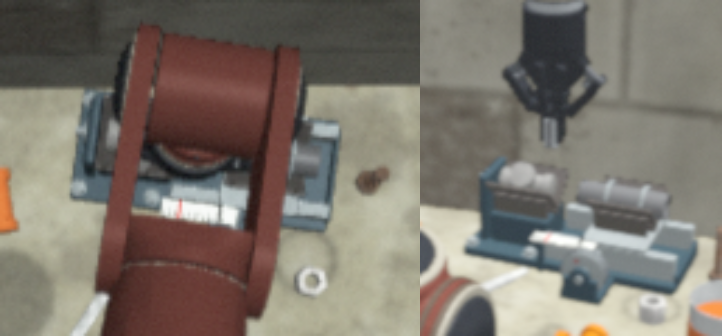

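The picture shows the closed fingers above the gap between branch and pipe. I'll descend.

Emit:
{"method": "move_arm", "body": {
  "increments": [
    [[0.022,0.006,0,0],[0.022,0.006,0,0],[0.022,0,0,0],[0,0,0,0],[0,0,0,0]]
  ]
}}

```text
t: 4.33
tool_pos: [0.568, -0.0228, 0.1253]
tool_rot: [1.321, 1.133, -1.321]
contact_force: [0.2, -1.2, -0.2]
opening: -0.0001
```

```bash
python3 st.py
```

```text
t 4.3333 jig mm [-23.4  26.2 125.3] F jig [ 0.39 -1.17 -0.15] open -0.0001
tool axes in jig [[0.0, 1.0, 0.0], [0.0, 0.0, -1.0], [-1.0, 0.0, -0.0]]
```

Emit:
{"method": "move_arm", "body": {
  "increments": [
    [[0.017,-0.005,0,0],[0.017,-0.005,0,0],[0,0,-0.006,0],[0,0,-0.006,0],[0,0,-0.006,0],[0,0,-0.006,0],[0,0,0,0],[0,0,0,0]]
  ]
}}

```text
t: 5.0
tool_pos: [0.5666, -0.0163, 0.1168]
tool_rot: [1.321, 1.133, -1.32]
contact_force: [0.9, -0.2, 0.3]
opening: -0.0001
```

```bash
python3 st.py
```

```text
t 5.0 jig mm [-25.8  32.4 116.8] F jig [ 0.88 -0.04  0.34] open -0.0001
tool axes in jig [[0.0, 1.0, 0.001], [-0.0, 0.001, -1.0], [-1.0, 0.0, 0.0]]
```

Emit:
{"method": "move_arm", "body": {
  "increments": [
    [[0,0,-0.004,0],[0,0,-0.004,0],[0,0,-0.004,0],[0,0,-0.004,0],[0,0,0,0],[0,0,0,0]]
  ]
}}

```text
t: 5.5
tool_pos: [0.5671, -0.0124, 0.1166]
tool_rot: [1.321, 1.133, -1.321]
contact_force: [-0.5, -0.4, 0.1]
opening: 0.0001
```

```bash
python3 st.py
```

```text
t 5.5 jig mm [-25.9  36.4 116.6] F jig [-0.41 -0.45  0.05] open 0.0001
tool axes in jig [[0.0, 1.0, 0.0], [-0.0, 0.0, -1.0], [-1.0, 0.0, 0.0]]
```

Emit:
{"method": "move_arm", "body": {
  "increments": [
    [[0,0,-0.004,0],[0,0,-0.004,0],[0,0,-0.004,0],[0,0,-0.004,0],[0,0,0,0],[0,0,0,0]]
  ]
}}

```text
t: 6.0
tool_pos: [0.5676, -0.0084, 0.1166]
tool_rot: [1.321, 1.133, -1.321]
contact_force: [-0.0, -0.8, -0.2]
opening: 0.0005
```

```bash
python3 st.py
```

```text
t 6.0 jig mm [-25.9  40.3 116.6] F jig [ 0.11 -0.76 -0.18] open 0.0005
tool axes in jig [[-0.0, 1.0, 0.0], [-0.0, 0.0, -1.0], [-1.0, -0.0, 0.0]]
```

Emit:
{"method": "move_arm", "body": {
  "increments": [
    [[0,0,-0.004,0],[0,0,-0.004,0],[0,0,-0.004,0],[0,0,-0.004,0],[0,0,0,0]]
  ]
}}

```text
t: 6.42
tool_pos: [0.5683, -0.0043, 0.1166]
tool_rot: [1.321, 1.133, -1.321]
contact_force: [0.1, 0.2, -0.5]
opening: -0.0001
```

Emit:
{"method": "move_arm", "body": {
  "increments": [
    [[0,0,-0.004,0],[0,0,-0.004,0],[0,0,0,0]]
  ]
}}

```text
t: 6.67
tool_pos: [0.5686, -0.0024, 0.1166]
tool_rot: [1.321, 1.133, -1.321]
contact_force: [0.5, -0.7, 0.3]
opening: 0.0003
```

```bash
python3 st.py
python3 - <<'E'
from h import *
a=ctrl.get_image("top")["pixels"][120:240,250:400,::-1]; b=ctrl.get_image("side")["pixels"][140:240,280:380,::-1]
cv2.imwrite("pics/e.png",cv2.resize(b,(600,600),interpolation=cv2.INTER_CUBIC))
E
```

```text
t 6.6667 jig mm [-25.9  46.4 116.6] F jig [ 0.64 -0.63  0.34] open 0.0003
tool axes in jig [[-0.0, 1.0, 0.0], [0.0, 0.0, -1.0], [-1.0, -0.0, -0.0]]
```

View pics/e.png

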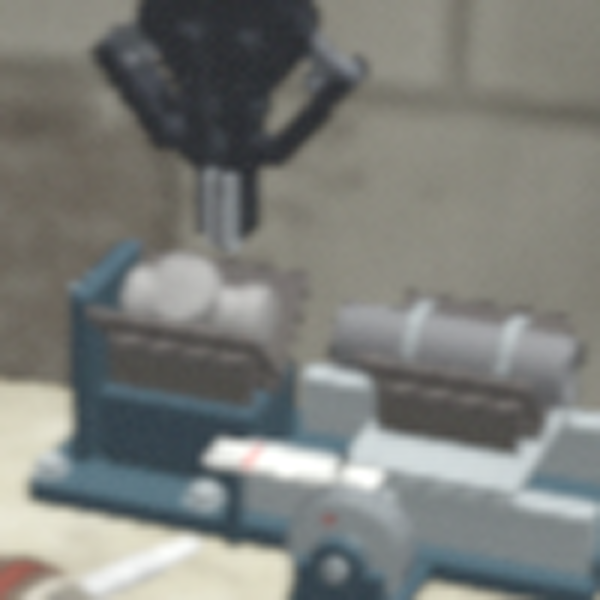

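Run:
```python
from h import *
im=ctrl.get_image("side"); p=ctrl.get_obs()["tool_pos"]
for d in(0,.005,.014,.02,.03): 
    r,c=px(im,p-[0,0,d]); print(d,((c-280+.5)*6,(r-140+.5)*6))
C=cloud(im,np.ones((420,560),bool)); 
f=C[(np.hypot(*(C[:,:2]-p[:2]).T)<.03)&(C[:,2]>.095)]
v=np.load("jig.npy"); c,q=np.cos(v[2]),np.sin(v[2]); R=np.array([[c,-q,0],[q,c,0],[0,0,1]])
J=(f-np.r_[v[0],v[1],0])@R*1000
for lo in range(95,180,5):
    K=J[(J[:,2]>=lo)&(J[:,2]<lo+5)]
    if len(K): print(lo,len(K),K[:,:2].min(0).round(),K[:,:2].max(0).round())
```

```text
0 (np.float64(226.48042081608855), np.float64(281.45390645230714))
0.005 (np.float64(226.43364689026112), np.float64(291.38181909819167))
0.014 (np.float64(226.3498282638651), np.float64(309.17258577505726))
0.02 (np.float64(226.29421494077394), np.float64(320.9766882494645))
0.03 (np.float64(226.2019948000284), np.float64(340.5507027311622))
95 45 [-42.  31.] [ 1. 73.]
100 26 [-40.  35.] [-0. 74.]
105 27 [-35.  51.] [-14.  75.]
110 16 [-25.  52.] [-12.  73.]
115 14 [-21.  55.] [-8. 74.]
120 2 [-14.  68.] [-12.  73.]
135 6 [-36.  37.] [-30.  49.]
140 15 [-41.  32.] [-20.  58.]
145 18 [-41.  31.] [-21.  57.]
150 17 [-39.  30.] [-26.  57.]
155 19 [-38.  31.] [-20.  59.]
160 18 [-39.  30.] [-22.  57.]
165 21 [-40.  31.] [-21.  59.]
170 18 [-38.  30.] [-22.  59.]
175 18 [-40.  28.] [-30.  65.]
```

The picture disagrees with the stated tool geometry. The visible tip ends at z≈137 mm, about 20 mm above the TCP rather than 14 mm below it, so the tips passed over the tee without touching it. I'll back off, descend by what the camera shows, and recheck with depth.

Emit:
{"method": "move_arm", "body": {
  "increments": [
    [[0,0,0.024,0],[0,0,0.024,0],[0,0,0.024,0],[0.02,0,0,0],[0.02,0,0,0],[0.02,0,0,0],[0,0,0,0],[0,0,0,0]]
  ]
}}

```text
t: 7.48
tool_pos: [0.5652, -0.0201, 0.1007]
tool_rot: [1.32, 1.135, -1.322]
contact_force: [0.3, -0.0, -0.5]
opening: 0.0001
```

```bash
python3 st.py
cat > tip.py <<'E'
from h import *
im=ctrl.get_image("side"); p=ctrl.get_obs()["tool_pos"]
v=np.load("jig.npy"); c,q=np.cos(v[2]),np.sin(v[2]); R=np.array([[c,-q,0],[q,c,0],[0,0,1]])
o=np.r_[v[0],v[1],0]; T=(p-o)@R*1000
J=(cloud(im,np.ones((420,560),bool))-o)@R*1000
J=J[(abs(J[:,:2]-T[:2])<25).all(1)]
for lo in range(90,170,5):
    K=J[(J[:,2]>=lo)&(J[:,2]<lo+5)]
    if len(K): print(lo,len(K),K[:,:2].min(0).round(),K[:,:2].max(0).round())
E
python3 tip.py
```

```text
t 7.4833 jig mm [-26.5  28.4 100.7] F jig [ 0.26  0.   -0.51] open 0.0001
tool axes in jig [[-0.002, 1.0, 0.0], [0.0, 0.0, -1.0], [-1.0, -0.002, -0.0]]
90 27 [-37.  26.] [-7. 51.]
95 24 [-45.  28.] [-5. 53.]
100 8 [-27.  35.] [-2. 53.]
105 2 [-30.  51.] [-21.  52.]
110 2 [-21.  52.] [-19.  53.]
120 8 [-37.  18.] [-22.  32.]
125 13 [-39.  16.] [-17.  38.]
130 19 [-38.  14.] [-28.  40.]
135 18 [-39.  12.] [-19.  41.]
140 16 [-39.  12.] [-20.  38.]
145 20 [-39.  13.] [-17.  39.]
150 19 [-41.  13.] [-20.  40.]
155 17 [-39.  13.] [-27.  37.]
160 21 [-42.   8.] [-25.  49.]
165 27 [-43.   4.] [-12.  51.]
```

Emit:
{"method": "move_arm", "body": {
  "increments": [
    [[0.02,0,0,0],[0.02,0,0,0],[0.024,0,0,0],[0,0,0,0],[0,0,0,0]]
  ]
}}

```text
t: 7.95
tool_pos: [0.5652, -0.0202, 0.0847]
tool_rot: [1.32, 1.134, -1.322]
contact_force: [0.2, 0.4, 0.2]
opening: -0.0001
```

```bash
python3 st.py; python3 tip.py
```

```text
t 7.95 jig mm [-26.5  28.3  84.7] F jig [0.16 0.44 0.24] open -0.0001
tool axes in jig [[-0.002, 1.0, 0.0], [0.0, 0.0, -1.0], [-1.0, -0.002, -0.0]]
90 24 [-39.  25.] [-9. 52.]
95 14 [-42.  25.] [-5. 52.]
100 7 [-33.  21.] [-4. 53.]
105 8 [-37.  19.] [-23.  51.]
110 17 [-39.  14.] [-19.  53.]
115 18 [-40.  12.] [-24.  38.]
120 16 [-39.  13.] [-19.  39.]
125 19 [-41.  13.] [-19.  38.]
130 18 [-41.  13.] [-22.  39.]
135 18 [-40.  12.] [-20.  39.]
140 18 [-39.  11.] [-20.  40.]
145 19 [-43.  11.] [-28.  50.]
150 33 [-42.   6.] [-16.  53.]
155 41 [-41.   5.] [-11.  53.]
160 25 [-42.   4.] [-8. 53.]
165 21 [-43.  11.] [-13.  53.]
```

Emit:
{"method": "move_arm", "body": {
  "increments": [
    [[0,0,-0.008,0],[0,0,-0.008,0],[0,0,-0.008,0],[0,0,-0.004,0],[0,0,0,0],[0,0,0,0]]
  ]
}}

```text
t: 8.5
tool_pos: [0.567, -0.0133, 0.0857]
tool_rot: [1.321, 1.133, -1.32]
contact_force: [0.6, 0.8, -0.1]
opening: -0.0
```

```bash
python3 st.py
```

```text
t 8.5 jig mm [-25.9  35.4  85.7] F jig [ 0.45  0.9  -0.15] open -0.0
tool axes in jig [[0.0, 1.0, 0.001], [-0.0, 0.001, -1.0], [-1.0, 0.0, 0.0]]
```

Emit:
{"method": "move_arm", "body": {
  "increments": [
    [[0,0,-0.004,0],[0,0,-0.004,0],[0,0,-0.004,0],[0,0,-0.004,0],[0,0,0,0]]
  ]
}}

```text
t: 8.92
tool_pos: [0.5675, -0.0093, 0.0856]
tool_rot: [1.321, 1.133, -1.321]
contact_force: [-0.6, 0.7, 0.4]
opening: 0.0003
```

Emit:
{"method": "move_arm", "body": {
  "increments": [
    [[0,0,-0.004,0],[0,0,-0.004,0],[0,0,-0.004,0]]
  ]
}}

```text
t: 9.17
tool_pos: [0.568, -0.0065, 0.0856]
tool_rot: [1.321, 1.133, -1.321]
contact_force: [0.4, -1.7, -0.0]
opening: 0.0
```

```bash
python3 st.py
python3 - <<'E'
from h import *
b=ctrl.get_image("side")["pixels"][140:240,280:380,::-1]
cv2.imwrite("pics/f.png",cv2.resize(b,(600,600),interpolation=cv2.INTER_CUBIC))
E
```

```text
t 9.1667 jig mm [-25.9  42.3  85.6] F jig [ 0.63 -1.64 -0.04] open 0.0
tool axes in jig [[-0.0, 1.0, 0.0], [-0.0, 0.0, -1.0], [-1.0, -0.0, 0.0]]
```

View pics/f.png

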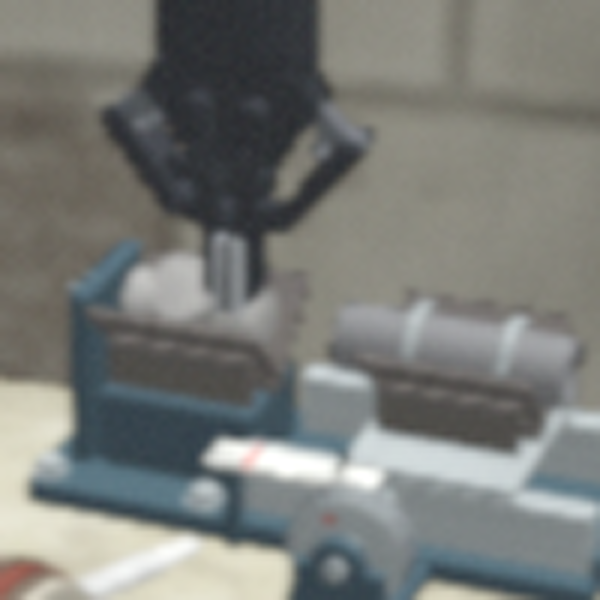

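The picture shows the fingertips at (230,290), against the branch's pipe side. I'll push on gently.

Emit:
{"method": "move_arm", "body": {
  "increments": [
    [[0,0,-0.003,0],[0,0,-0.003,0],[0,0,-0.003,0],[0,0,-0.003,0]]
  ]
}}

```text
t: 9.55
tool_pos: [0.5682, -0.0039, 0.0857]
tool_rot: [1.32, 1.133, -1.322]
contact_force: [-1.5, -3.5, 2.2]
opening: -0.0002
```

Emit:
{"method": "move_arm", "body": {
  "increments": [
    [[0,0,-0.003,0],[0,0,-0.003,0],[0,0,-0.003,0],[0,0,-0.003,0]]
  ]
}}

```text
t: 9.88
tool_pos: [0.5688, -0.0006, 0.0856]
tool_rot: [1.321, 1.133, -1.321]
contact_force: [-1.9, -2.4, 1.7]
opening: 0.0001
```

Emit:
{"method": "move_arm", "body": {
  "increments": [
    [[0,0,-0.003,0],[0,0,-0.003,0],[0,0,-0.003,0]]
  ]
}}

```text
t: 10.13
tool_pos: [0.5692, 0.0017, 0.0856]
tool_rot: [1.321, 1.133, -1.321]
contact_force: [-2.1, -3.3, 1.0]
opening: -0.0
```

Emit:
{"method": "move_arm", "body": {
  "increments": [
    [[0,0,-0.003,0],[0,0,-0.003,0],[0,0,-0.003,0]]
  ]
}}

```text
t: 10.38
tool_pos: [0.5695, 0.0033, 0.0856]
tool_rot: [1.319, 1.132, -1.321]
contact_force: [-3.7, -7.5, 1.7]
opening: -0.0001
```

Emit:
{"method": "move_arm", "body": {
  "increments": [
    [[0,0,-0.003,0],[0,0,-0.003,0]]
  ]
}}

```text
t: 10.55
tool_pos: [0.5696, 0.0038, 0.0857]
tool_rot: [1.318, 1.131, -1.323]
contact_force: [-2.7, -9.0, 1.8]
opening: 0.0001
```

Emit:
{"method": "move_arm", "body": {
  "increments": [
    [[0,0,-0.003,0],[0,0,-0.003,0]]
  ]
}}

```text
t: 10.72
tool_pos: [0.5697, 0.0045, 0.0857]
tool_rot: [1.316, 1.13, -1.324]
contact_force: [-3.3, -11.6, 2.8]
opening: 0.0003
```

```bash
python3 st.py
```

```text
t 10.7167 jig mm [-25.9  53.4  85.7] F jig [ -1.46 -11.94   2.78] open 0.0003
tool axes in jig [[-0.0, 1.0, 0.0], [-0.005, 0.0, -1.0], [-1.0, -0.0, 0.005]]
```

Emit:
{"method": "move_arm", "body": {
  "increments": [
    [[0,0,0,0],[0,0,0,0],[0,0,0,0],[0,0,0.02,0],[0,0,0.03,0],[0,0,0.03,0],[-0.05,0,0,0],[-0.08,0,0,0],[-0.08,0,0,0],[0,0,0,0]]
  ]
}}

```text
t: 11.55
tool_pos: [0.5703, -0.0131, 0.1441]
tool_rot: [1.325, 1.126, -1.314]
contact_force: [0.9, 0.4, 1.0]
opening: -0.0002
```

```bash
python3 st.py
python3 - <<'E'
from h import *
im=ctrl.get_image("side");v=np.load("jig.npy"); c,q=np.cos(v[2]),np.sin(v[2]); R=np.array([[c,-q,0],[q,c,0],[0,0,1]]);o=np.r_[v[0],v[1],0]
J=(cloud(im,np.ones((420,560),bool))-o)@R*1000
B=J[(J[:,2]>108)&(J[:,2]<125)&(abs(J[:,0]+15)<30)&(abs(J[:,1]-60)<50)]
print("branch",len(B),np.percentile(B,[1,50,99],axis=0).round(1).tolist())
cv2.imwrite("pics/g.png",cv2.resize(im["pixels"][140:240,280:380,::-1],(600,600),interpolation=cv2.INTER_CUBIC))
E
```

```text
t 11.55 jig mm [-22.6  36.1 144.1] F jig [0.8  0.57 0.98] open -0.0002
tool axes in jig [[0.009, 1.0, 0.0], [0.001, 0.0, -1.0], [-1.0, 0.009, -0.001]]
branch 54 [[-26.6, 60.9, 108.1], [-18.1, 76.1, 112.7], [-12.9, 93.3, 119.9]]
```

View pics/g.png

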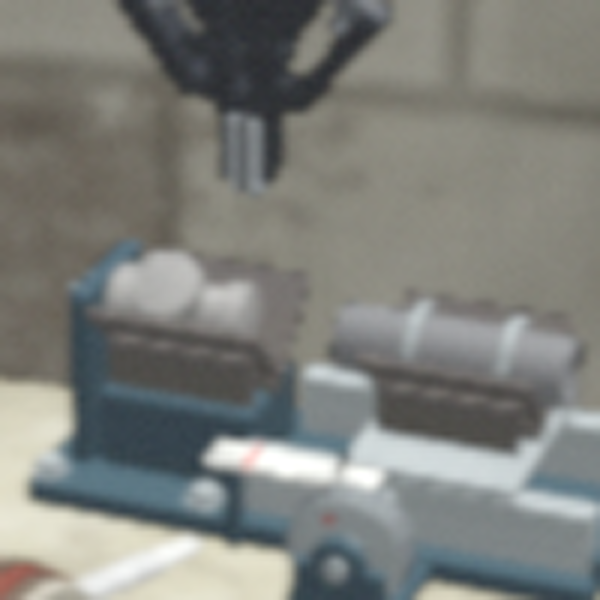

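The tee has moved to the stop. Its branch centre is at y≈76 mm, against 75 mm at home. Next, the wheel.

Emit:
{"method": "move_arm", "body": {
  "increments": [
    [[0,-0.07,0.089,0],[0,-0.07,0.089,0],[0,-0.07,0.089,0],[0,-0.07,0.089,0],[0.06,0,0,0],[0.06,0,0,0],[0.06,0,0,0],[0,0,0,0],[0,0,0,0]]
  ]
}}

```text
t: 12.35
tool_pos: [0.4831, -0.0897, 0.0917]
tool_rot: [1.32, 1.136, -1.322]
contact_force: [-0.4, 0.4, 0.2]
opening: -0.0002
```

```bash
python3 st.py;sed -i 's/range(90,170/range(45,170/' tip.py; python3 tip.py
```

```text
t 12.35 jig mm [-97.1 -52.9  91.7] F jig [-0.5   0.35  0.22] open -0.0002
tool axes in jig [[-0.003, 1.0, 0.0], [0.001, 0.0, -1.0], [-1.0, -0.003, -0.001]]
45 36 [-118.  -68.] [-85. -29.]
50 31 [-106.  -65.] [-90. -30.]
55 38 [-107.  -62.] [-84. -29.]
60 15 [-107.  -50.] [-87. -33.]
110 7 [-108.  -60.] [-102.  -49.]
115 12 [-111.  -66.] [-102.  -45.]
120 18 [-112.  -68.] [-94. -41.]
125 21 [-112.  -68.] [-94. -42.]
130 23 [-111.  -68.] [-93. -41.]
135 20 [-109.  -68.] [-90. -41.]
140 22 [-109.  -69.] [-94. -41.]
145 19 [-112.  -69.] [-98. -40.]
150 24 [-111.  -73.] [-98. -33.]
155 33 [-110.  -77.] [-89. -29.]
160 42 [-114.  -77.] [-85. -29.]
165 42 [-114.  -78.] [-87. -28.]
```

Emit:
{"method": "move_arm", "body": {
  "increments": [
    [[0.06,0.006,-0.012,0],[0.06,0,0,0],[0.03,0,0,0],[0.015,0,0,0],[0,0,0,0],[0,0,0,0]]
  ]
}}

```text
t: 12.9
tool_pos: [0.4867, -0.0876, 0.0526]
tool_rot: [1.321, 1.132, -1.32]
contact_force: [0.1, -0.6, 0.4]
opening: 0.0
```

Emit:
{"method": "move_arm", "body": {
  "increments": [
    [[0.008,0,0,0],[0.008,0,0,0],[0,0,0,0]]
  ]
}}

```text
t: 13.15
tool_pos: [0.4863, -0.0876, 0.048]
tool_rot: [1.321, 1.133, -1.321]
contact_force: [-0.3, 0.8, 0.1]
opening: 0.0005
```

```bash
python3 st.py
```

```text
t 13.15 jig mm [-94.3 -50.3  48. ] F jig [-0.42  0.76  0.06] open 0.0005
tool axes in jig [[0.0, 1.0, 0.0], [-0.0, 0.0, -1.0], [-1.0, 0.0, 0.0]]
```

Emit:
{"method": "move_arm", "body": {
  "increments": [
    [[0.006,0,0,0],[0.006,0,0,0],[0.004,0,0,0],[0,0,0,0]]
  ]
}}

```text
t: 13.48
tool_pos: [0.4859, -0.0874, 0.0435]
tool_rot: [1.32, 1.134, -1.321]
contact_force: [0.1, 0.6, -0.6]
opening: 0.0003
```

Emit:
{"method": "move_arm", "body": {
  "increments": [
    [[0.006,0,0,0],[0.006,0,0,0],[0,0,0,0]]
  ]
}}

```text
t: 13.73
tool_pos: [0.4865, -0.0878, 0.0418]
tool_rot: [1.32, 1.133, -1.321]
contact_force: [-3.7, -0.3, 5.7]
opening: 0.0003
```

```bash
python3 st.py
```

```text
t 13.7333 jig mm [-94.1 -50.5  41.8] F jig [-3.62 -0.88  5.73] open 0.0003
tool axes in jig [[-0.0, 1.0, 0.001], [-0.001, 0.001, -1.0], [-1.0, -0.0, 0.001]]
```

Emit:
{"method": "move_arm", "body": {
  "increments": [
    [[0.002,0,0,0],[0,0,-0.01,0],[0,0,-0.01,0],[0,0,-0.01,0],[0,0,-0.01,0],[0,0,-0.01,0],[0,0,0,0]]
  ]
}}

```text
t: 14.32
tool_pos: [0.4883, -0.0753, 0.0422]
tool_rot: [1.32, 1.133, -1.321]
contact_force: [-6.0, -0.4, 10.9]
opening: 0.0
```

```bash
python3 st.py
cat > ptr.py <<'E'
from h import *
# slide estimate: dark pointer and red mark on the white scale + pipe mask shift
im=ctrl.get_image("side");v=np.load("jig.npy"); c,q=np.cos(v[2]),np.sin(v[2]); R=np.array([[c,-q,0],[q,c,0],[0,0,1]]);o=np.r_[v[0],v[1],0]
J=(cloud(im,np.ones((420,560),bool))-o)@R*1000
B=J[(J[:,2]>90)&(J[:,2]<103)&(abs(J[:,0]+5)<11)&(J[:,1]<38)&(J[:,1]>-140)]
print("pipe y range",np.percentile(B[:,1],[1,99]).round(1))
B=J[(J[:,2]>108)&(J[:,2]<125)&(abs(J[:,0]+15)<30)&(abs(J[:,1]-75)<28)]; print("branch y",np.percentile(B[:,1],[1,50,99]).round(1))
# sample along the scale
g=im["pixels"].astype(np.float32)
for x in(-58,-61,-64):
    ys=np.arange(-45,30,1.0); pr=[px(im,R@np.array([x,y,50])/1000+o) for y in ys]
    m=np.array([[a[1],a[0]] for a in pr],np.float32)
    s=cv2.remap(g,m[:,:1],m[:,1:],cv2.INTER_LINEAR)[:,0]
    print(x,"lum",s.mean(1).astype(int).tolist(),"red y",ys[np.argmax(s[:,0]-s[:,1])],"dark y",ys[5+np.argmin(s[5:,:].mean(1))])
E
python3 ptr.py
```

```text
t 14.3167 jig mm [-94.1 -37.8  42.2] F jig [-5.83 -1.26 10.93] open 0.0
tool axes in jig [[-0.001, 1.0, 0.001], [-0.001, 0.001, -1.0], [-1.0, -0.001, 0.001]]
pipe y range [-105.3  -37.7]
branch y [60.6 76.2 92.1]
-58 lum [149, 152, 159, 165, 169, 164, 158, 148, 130, 113, 99, 90, 82, 87, 99, 114, 122, 128, 134, 131, 127, 122, 116, 110, 107, 110, 113, 115, 115, 114, 114, 115, 115, 129, 149, 172, 190, 208, 226, 234, 240, 247, 249, 250, 252, 252, 253, 253, 252, 251, 250, 250, 251, 251, 251, 252, 252, 251, 251, 248, 244, 239, 234, 230, 226, 228, 231, 234, 237, 239, 241, 241, 242, 242, 241] red y 19.0 dark y -33.0
-61 lum [149, 157, 165, 171, 172, 172, 167, 153, 137, 121, 105, 89, 92, 101, 112, 119, 126, 132, 129, 125, 121, 115, 109, 106, 109, 112, 114, 115, 115, 116, 117, 118, 135, 156, 176, 195, 213, 232, 240, 247, 252, 252, 253, 253, 253, 254, 254, 254, 254, 255, 255, 255, 254, 254, 254, 254, 254, 253, 251, 249, 246, 240, 235, 230, 231, 233, 236, 240, 245, 247, 247, 246, 246, 244, 242] red y 18.0 dark y -34.0
-64 lum [157, 164, 172, 177, 181, 180, 171, 159, 143, 125, 106, 104, 107, 112, 118, 124, 130, 126, 123, 118, 112, 105, 104, 108, 112, 115, 117, 118, 120, 121, 122, 139, 159, 179, 198, 215, 231, 237, 243, 248, 250, 251, 252, 253, 254, 254, 255, 254, 255, 255, 255, 254, 253, 253, 253, 252, 252, 252, 251, 249, 244, 239, 233, 231, 229, 229, 232, 235, 238, 240, 242, 243, 242, 241, 241] red y 19.0 dark y -23.0
```

Emit:
{"method": "move_arm", "body": {
  "increments": [
    [[0,0,-0.01,0],[0,0,-0.01,0],[0,0,-0.005,0],[0,0,0,0],[-0.04,0,0,0],[-0.04,0,0,0],[0,-0.16,0.04,0],[0,-0.16,0.04,0],[0,0,0,0],[0,0,0,0]]
  ]
}}

```text
t: 15.2
tool_pos: [0.4051, -0.0763, 0.06]
tool_rot: [1.322, 1.132, -1.321]
contact_force: [0.8, -2.0, 0.2]
opening: -0.0001
```

```bash
python3 st.py; python3 ptr.py
python3 - <<'E'
from h import *
T=ctrl.get_image("top")["pixels"][150:210,285:365,::-1];S=ctrl.get_image("side")["pixels"][180:240,300:380,::-1]
cv2.imwrite("pics/i.png",np.vstack([cv2.resize(a,(400*1,300),interpolation=cv2.INTER_CUBIC) for a in(T,S)]))
E
```

```text
t 15.2 jig mm [-176.3  -51.6   60. ] F jig [ 1.05 -1.86  0.2 ] open -0.0001
tool axes in jig [[0.001, 1.0, -0.001], [-0.0, -0.001, -1.0], [-1.0, 0.001, 0.0]]
pipe y range [-103.3  -42. ]
branch y [59.9 74.9 91.6]
-58 lum [155, 162, 178, 192, 204, 209, 213, 214, 207, 201, 194, 186, 178, 170, 167, 164, 156, 147, 136, 114, 96, 80, 69, 59, 52, 50, 49, 49, 50, 51, 52, 52, 53, 53, 54, 54, 55, 55, 55, 56, 57, 58, 58, 57, 56, 54, 53, 52, 53, 54, 56, 60, 64, 75, 92, 109, 124, 137, 151, 159, 164, 170, 170, 169, 168, 164, 162, 160, 162, 164, 166, 173, 181, 188, 198] red y 19.0 dark y -18.0
-61 lum [157, 172, 189, 203, 214, 226, 232, 233, 233, 231, 225, 216, 208, 203, 198, 188, 178, 168, 142, 120, 99, 83, 68, 58, 54, 51, 50, 51, 51, 52, 54, 54, 57, 60, 61, 62, 62, 62, 61, 60, 61, 62, 63, 63, 60, 58, 56, 55, 55, 60, 68, 75, 93, 118, 141, 160, 177, 194, 200, 203, 208, 203, 200, 198, 194, 191, 190, 193, 196, 199, 202, 206, 211, 216, 222] red y 20.0 dark y -19.0
-64 lum [168, 181, 197, 211, 224, 234, 237, 239, 237, 232, 227, 223, 220, 217, 208, 201, 192, 167, 142, 118, 96, 74, 61, 56, 52, 51, 52, 53, 55, 58, 59, 63, 68, 72, 75, 76, 78, 80, 81, 80, 81, 81, 79, 73, 67, 61, 58, 57, 65, 75, 87, 108, 133, 158, 178, 197, 217, 223, 229, 235, 231, 228, 222, 214, 207, 202, 203, 205, 208, 213, 218, 223, 226, 229, 232] red y 20.0 dark y -20.0
```

View pics/i.png

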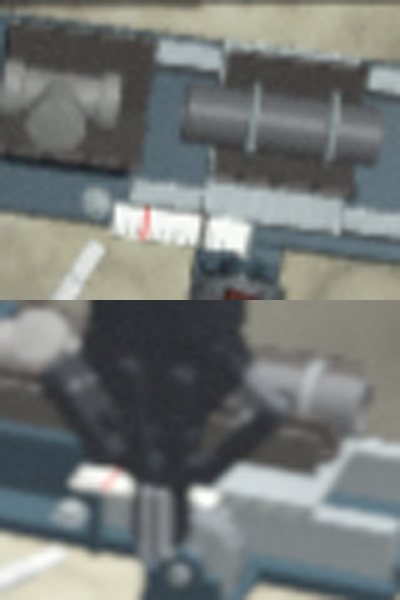

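The top view now shows the pointer at (203,230) and the red mark at (146,222), about 33 mm still to go. One stroke gave about 8 mm, as predicted. I'll measure this precisely.

```bash
cat > gap.py <<'E'
from h import *
v=np.load("jig.npy"); c,q=np.cos(v[2]),np.sin(v[2]); R=np.array([[c,-q,0],[q,c,0],[0,0,1]]);o=np.r_[v[0],v[1],0]
im=ctrl.get_image("top"); g=im["pixels"].astype(np.float32); ys=np.arange(-50,35,.5)
for x in(-58,-60,-62,-64):
    m=np.array([px(im,R@np.array([x,y,50])/1000+o)[::-1] for y in ys],np.float32)
    s=cv2.remap(g,m[:,:1],m[:,1:],cv2.INTER_CUBIC)[:,0]
    rd=np.clip(s[:,0]-s[:,1]-20,0,None); yr=(rd*ys).sum()/rd.sum()
    l=s.mean(1); base=cv2.morphologyEx(l[:,None],cv2.MORPH_CLOSE,np.ones((31,1)))[:,0]; d=np.clip(base-l-15,0,None)*(s[:,0]-s[:,1]<15)
    d[(ys>yr-1)&(ys<yr+4)]=0; k=np.argmax(d); wn=abs(ys-ys[k])<4; yp=(d*ys)[wn].sum()/d[wn].sum()
    print(x,"red",yr.round(2),"ptr",yp.round(2),"depth",d[k].round(),"slide",(46-(yr-yp)).round(2), l[::4].astype(int).tolist())
B=(cloud(im,np.ones((420,560),bool))-o)@R*1000
B=B[(B[:,2]>110)&(B[:,2]<126)&(abs(B[:,0]+15)<30)&(abs(B[:,1]-75)<28)]; print("branch y",np.percentile(B[:,1],[1,50,99]).round(1),len(B))
E
python3 gap.py
```

```text
-58 red 17.55 ptr -15.46 depth 100.0 slide 12.99 [107, 105, 114, 136, 187, 233, 247, 249, 248, 248, 248, 248, 248, 249, 245, 228, 196, 142, 156, 233, 249, 248, 247, 246, 245, 246, 246, 246, 246, 247, 247, 248, 249, 207, 188, 223, 241, 247, 246, 245, 245, 246, 255]
-60 red 17.37 ptr -15.5 depth 100.0 slide 13.13 [103, 98, 107, 134, 176, 224, 248, 249, 248, 248, 248, 247, 247, 247, 236, 221, 200, 140, 156, 229, 245, 248, 245, 242, 240, 241, 244, 246, 245, 244, 246, 247, 243, 204, 194, 225, 238, 246, 244, 236, 239, 246, 249]
-62 red 17.32 ptr -15.47 depth 103.0 slide 13.21 [98, 91, 98, 128, 167, 220, 251, 249, 249, 248, 248, 241, 242, 245, 234, 222, 198, 134, 156, 222, 242, 246, 240, 236, 230, 229, 233, 243, 239, 232, 242, 245, 235, 199, 197, 218, 225, 239, 240, 226, 235, 246, 241]
-64 red 17.76 ptr -15.52 depth 103.0 slide 12.71 [96, 93, 98, 124, 162, 219, 252, 247, 247, 249, 246, 229, 234, 244, 232, 225, 193, 130, 157, 220, 242, 237, 234, 238, 228, 220, 223, 240, 229, 217, 239, 242, 226, 204, 196, 202, 208, 231, 236, 221, 236, 243, 228]
branch y [62.4 76.3 92.6] 74
```

Emit:
{"method": "move_arm", "body": {
  "increments": [
    [[0,0.12,0,0],[0,0.12,0,0],[0,0.085,0,0],[0,0,0,0],[0.05,0,0,0],[0.02,0,0,0],[0.006,0,0,0],[0.004,0,0,0],[0,0,0,0]]
  ]
}}

```text
t: 16.15
tool_pos: [0.4871, -0.0895, 0.0414]
tool_rot: [1.319, 1.132, -1.321]
contact_force: [-3.0, -1.3, 9.1]
opening: -0.0003
```

```bash
python3 st.py
```

```text
t 16.15 jig mm [-93.2 -52.   41.4] F jig [-2.81 -1.74  9.1 ] open -0.0003
tool axes in jig [[-0.0, 1.0, 0.001], [-0.001, 0.001, -1.0], [-1.0, -0.0, 0.001]]
```

Emit:
{"method": "move_arm", "body": {
  "increments": [
    [[0,0,-0.01,0],[0,0,-0.01,0],[0,0,-0.01,0],[0,0,-0.01,0],[0,0,-0.01,0],[0,0,-0.01,0],[0,0,-0.01,0],[0,0,-0.01,0],[0,0,0,0],[-0.04,0,0,0],[0,0,0,0],[0,0,0.04,0],[0,0,0.04,0],[0,0,0,0],[0.02,0,0,0],[0.02,0,0,0],[0,0,0,0]]
  ]
}}

```text
t: 17.57
tool_pos: [0.4873, -0.0902, 0.0413]
tool_rot: [1.318, 1.132, -1.322]
contact_force: [-3.9, -2.9, 8.6]
opening: 0.0004
```

```bash
python3 st.py
```

```text
t 17.5667 jig mm [-92.8 -52.7  41.3] F jig [-3.39 -3.42  8.57] open 0.0004
tool axes in jig [[-0.001, 1.0, 0.001], [-0.002, 0.001, -1.0], [-1.0, -0.001, 0.002]]
```

Emit:
{"method": "move_arm", "body": {
  "increments": [
    [[0,0,-0.01,0],[0,0,-0.01,0],[0,0,-0.01,0],[0,0,-0.01,0],[0,0,-0.01,0],[0,0,-0.01,0],[0,0,-0.01,0],[0,0,-0.01,0],[0,0,0,0],[-0.04,0,0,0],[-0.04,0,0,0],[0,-0.16,0.04,0],[0,-0.16,0.04,0],[0,0,0,0],[0,0,0,0]]
  ]
}}

```text
t: 18.82
tool_pos: [0.4059, -0.0763, 0.0594]
tool_rot: [1.322, 1.133, -1.322]
contact_force: [0.6, -0.1, 1.1]
opening: 0.0001
```

```bash
python3 st.py; python3 gap.py
```

```text
t 18.8167 jig mm [-175.4  -51.4   59.4] F jig [ 0.61 -0.01  1.12] open 0.0001
tool axes in jig [[-0.0, 1.0, -0.001], [0.0, -0.001, -1.0], [-1.0, -0.0, -0.0]]
-58 red 17.57 ptr 2.31 depth 89.0 slide 30.74 [106, 104, 113, 136, 187, 233, 247, 248, 248, 248, 248, 248, 248, 247, 241, 240, 246, 247, 245, 245, 247, 247, 247, 247, 237, 207, 147, 181, 249, 247, 248, 248, 250, 207, 187, 222, 239, 246, 246, 244, 245, 246, 255]
-60 red 17.35 ptr 2.01 depth 86.0 slide 30.66 [101, 98, 107, 133, 175, 224, 249, 249, 248, 248, 248, 247, 246, 246, 235, 235, 245, 248, 242, 237, 243, 247, 245, 242, 232, 197, 145, 192, 249, 243, 245, 248, 244, 203, 193, 225, 238, 246, 244, 236, 239, 247, 250]
-62 red 17.28 ptr 1.76 depth 85.0 slide 30.47 [96, 92, 99, 127, 166, 220, 251, 248, 249, 249, 247, 240, 242, 245, 232, 233, 245, 247, 236, 228, 241, 244, 241, 236, 228, 188, 144, 204, 244, 232, 242, 245, 235, 200, 198, 220, 225, 239, 241, 226, 235, 247, 241]
-64 red 17.77 ptr 1.54 depth 77.0 slide 29.77 [95, 92, 99, 125, 161, 218, 252, 246, 247, 249, 245, 226, 233, 244, 231, 230, 237, 238, 224, 224, 242, 235, 235, 238, 230, 184, 149, 215, 235, 219, 240, 241, 225, 204, 197, 203, 208, 232, 237, 222, 236, 243, 227]
branch y [62.4 78.5 92.6] 73
```

Emit:
{"method": "move_arm", "body": {
  "increments": [
    [[0,0.12,0,0],[0,0.12,0,0],[0,0.08,0,0],[0,0,0,0],[0.05,0,0,0],[0.02,0,0,0],[0.006,0,0,0],[0.002,0,0,0],[0,0,0,0]]
  ]
}}

```text
t: 19.62
tool_pos: [0.4873, -0.0894, 0.0415]
tool_rot: [1.32, 1.132, -1.321]
contact_force: [-1.4, -1.8, 7.2]
opening: -0.0003
```

Emit:
{"method": "move_arm", "body": {
  "increments": [
    [[0,0,-0.01,0],[0,0,-0.01,0],[0,0,-0.01,0],[0,0,-0.01,0],[0,0,-0.01,0],[0,0,-0.01,0],[0,0,-0.01,0],[0,0,-0.01,0],[0,0,0,0],[-0.04,0,0,0],[0,0,0,0],[0,0,0.04,0],[0,0,0.04,0],[0,0,0,0],[0.02,0,0,0],[0.02,0,0,0],[0,0,0,0]]
  ]
}}

```text
t: 21.03
tool_pos: [0.4873, -0.09, 0.0414]
tool_rot: [1.319, 1.132, -1.322]
contact_force: [-2.7, -1.3, 5.8]
opening: 0.0002
```

Emit:
{"method": "move_arm", "body": {
  "increments": [
    [[0,0,-0.01,0],[0,0,-0.01,0],[0,0,-0.01,0],[0,0,-0.01,0],[0,0,-0.008,0],[0,0,0,0],[-0.04,0,0,0],[-0.04,0,0,0],[0,-0.16,0.03,0],[0,-0.16,0.02,0],[0,0,0,0],[0,0,0,0]]
  ]
}}

```text
t: 22.03
tool_pos: [0.4059, -0.0767, 0.0599]
tool_rot: [1.321, 1.133, -1.321]
contact_force: [1.0, 0.2, -0.6]
opening: 0.0001
```

```bash
python3 st.py; python3 gap.py
```

```text
t 22.0333 jig mm [-175.4  -51.8   59.9] F jig [ 0.95  0.38 -0.6 ] open 0.0001
tool axes in jig [[-0.0, 1.0, -0.0], [0.0, -0.0, -1.0], [-1.0, -0.0, -0.0]]
-58 red 18.02 ptr 14.68 depth 88.0 slide 42.66 [109, 105, 112, 134, 187, 234, 246, 248, 248, 247, 247, 248, 248, 248, 242, 240, 246, 247, 245, 244, 246, 248, 248, 245, 245, 246, 246, 246, 246, 247, 251, 235, 195, 130, 132, 215, 242, 246, 245, 243, 244, 246, 255]
-60 red 18.49 ptr 15.07 depth 103.0 slide 42.58 [102, 98, 104, 131, 176, 226, 249, 248, 248, 248, 247, 246, 246, 246, 235, 235, 245, 248, 242, 238, 244, 247, 245, 241, 240, 242, 243, 246, 245, 244, 249, 234, 198, 128, 140, 220, 239, 246, 244, 237, 240, 246, 249]
-62 red 18.64 ptr 14.91 depth 81.0 slide 42.27 [94, 93, 101, 127, 168, 221, 251, 248, 248, 248, 247, 240, 241, 245, 232, 233, 244, 246, 236, 230, 243, 243, 240, 236, 230, 228, 233, 243, 240, 232, 243, 238, 202, 131, 153, 218, 224, 238, 241, 228, 236, 246, 241]
-64 red 18.69 ptr 14.93 depth 77.0 slide 42.24 [95, 95, 99, 123, 162, 219, 252, 247, 247, 249, 245, 227, 232, 244, 231, 229, 236, 238, 224, 225, 244, 236, 235, 239, 228, 219, 223, 239, 229, 217, 239, 241, 201, 134, 157, 203, 204, 230, 237, 222, 237, 243, 226]
branch y [62.5 77.9 92.6] 76
```

Pointer and red mark now merge. Comparing with the earlier profile (red centroid 17.4, pointer centroid ≈16.0) puts the slide at about 44.6 mm, matching the stroke prediction of 44.4. One short stroke of 3 mm of rim should finish it.

Emit:
{"method": "move_arm", "body": {
  "increments": [
    [[0,0.12,0,0],[0,0.12,0,0],[0,0.08,-0.02,0],[0,0,0,0],[0.05,0,0,0],[0.02,0,0,0],[0.006,0,0,0],[0.002,0,0,0],[0,0,0,0],[0,0,0,0]]
  ]
}}

```text
t: 22.92
tool_pos: [0.488, -0.0846, 0.0421]
tool_rot: [1.321, 1.133, -1.32]
contact_force: [-0.9, 0.2, 7.2]
opening: 0.0001
```

Emit:
{"method": "move_arm", "body": {
  "increments": [
    [[0,0,-0.006,0],[0,0,-0.006,0],[0,0,0,0],[0,0,0,0],[-0.04,0,0,0],[-0.04,0,0,0],[0,-0.16,0,0],[0,-0.16,0,0],[0,0,0,0],[0,0,0,0],[0,0,0,0]]
  ]
}}

```text
t: 23.83
tool_pos: [0.4097, -0.0696, 0.0621]
tool_rot: [1.322, 1.131, -1.32]
contact_force: [0.5, 0.7, 0.1]
opening: -0.0003
```

```bash
python3 st.py; python3 gap.py
python3 - <<'E'
from h import *
T=ctrl.get_image("top")["pixels"][150:210,285:365,::-1]
cv2.imwrite("pics/k.png",cv2.resize(T,(800,600),interpolation=cv2.INTER_CUBIC))
E
```

```text
t 23.8333 jig mm [-172.7  -44.2   62.1] F jig [0.4  0.81 0.06] open -0.0003
tool axes in jig [[0.002, 1.0, 0.0], [-0.0, 0.0, -1.0], [-1.0, 0.002, 0.0]]
-58 red nan ptr 17.23 depth 95.0 slide nan [110, 106, 112, 133, 185, 232, 246, 248, 248, 248, 248, 248, 248, 248, 242, 240, 247, 248, 245, 244, 246, 247, 248, 247, 246, 246, 246, 246, 246, 247, 248, 247, 243, 170, 144, 214, 241, 247, 245, 243, 244, 246, 255]
-60 red nan ptr 17.34 depth 84.0 slide nan [103, 100, 107, 131, 175, 224, 248, 248, 248, 248, 248, 247, 246, 246, 235, 234, 245, 247, 241, 236, 243, 247, 245, 243, 241, 241, 242, 245, 245, 244, 246, 250, 243, 171, 157, 217, 237, 246, 243, 235, 239, 246, 250]
-62 red nan ptr 17.16 depth 80.0 slide nan [94, 93, 102, 129, 168, 221, 251, 249, 249, 248, 247, 241, 242, 244, 232, 233, 244, 246, 235, 229, 241, 243, 240, 236, 230, 229, 231, 242, 239, 232, 242, 248, 230, 162, 162, 209, 223, 240, 240, 226, 236, 246, 241]
-64 red 19.15 ptr 16.0 depth 59.0 slide 42.86 [95, 94, 101, 126, 162, 219, 252, 247, 247, 248, 245, 228, 234, 244, 231, 230, 236, 239, 225, 225, 243, 236, 235, 239, 228, 219, 222, 239, 230, 218, 239, 242, 218, 175, 173, 196, 206, 232, 237, 222, 237, 244, 227]
branch y [62.4 77.3 92.6] 75gap.py:7: RuntimeWarning: invalid value encountered in scalar divide
  rd=np.clip(s[:,0]-s[:,1]-20,0,None); yr=(rd*ys).sum()/rd.sum()
```

View pics/k.png

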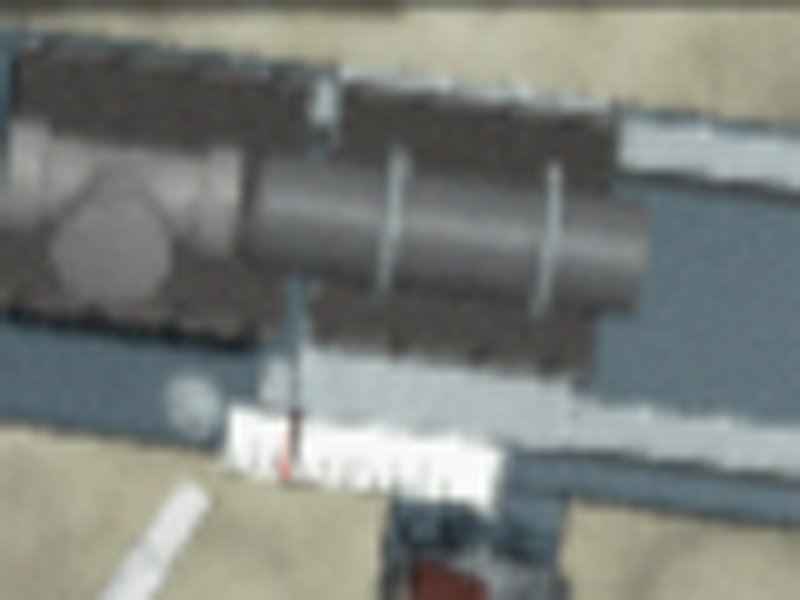

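The picture shows the black pointer covering the upper part of the red mark at (290,440), with a small dark gap between tee and pipe at (245,210). Both profiles centre at about 17.2 to 17.4 mm, so the slide is near 45.8 mm. I'm handing in.

```bash
python3 -c "
from station import ctrl
print(ctrl.finish_job())"
```

```text
the job is handed in; nothing more can be done
None
```

I pushed the tee home by its branch, set the slide with six wheel strokes, and handed the job in at about 24 s of the 54 s allowed. The hand-in gave no verdict.

- **Tee:** it slid at about 3–4 N. The force then rose to 12 N without further travel, so I took it as home. By the cameras its branch centre is at jig y ≈ 75–78 mm, against 75 mm at home.
- **Slide:** the black pointer stands on the red mark in the last top view. Their measured centres are 17.2 and 17.4 mm, which puts the slide at about 45.8 mm. A small gap between pipe and tee is visible. The wheel was pressed with about 6–11 N.
- **Bystanders:** I did not measure them again at the end. No unexpected contact showed in the force readings.

**Checks that disagreed:**
- **Fingertips:** the closed tips ended about 20 mm above the reported tool point, not 14 mm ahead of it as stated. My first push therefore passed over the tee without touching it. I corrected the height from the camera depth, and the wheel contact later confirmed it.
- **Jig pose:** the fit left errors of about 1 pixel (3 mm), so I worked from contact forces and the pointer's position relative to the mark.
- **Pointer script:** it failed at the end (returned no value) once the pointer covered the mark. For the last reading I compared against the earlier red profile and the picture.

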